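# Tag a batch and wind its timer

## Robot

A 6-joint arm with a two-finger parallel gripper is mounted at the origin on a cart in front of the work surface, level with it; the furniture and walls round the work are solid. World frame = base frame: x ahead of the robot, y to its left, z up, the work surface at z = 0. Lengths are in m, angles in rad, forces in N, time in s.
With the tool pointing down it reaches from about 0.425 to 0.95 m from the base axis. Payload 3.5 kg.
Tool frame: the origin (TCP) lies between the finger pads; the fingertips stand 19 mm ahead of it and the grasp point (between the pads) is the TCP; z points along the fingers, y is the line along which they close (so a half turn about z gives the same grasp; the last joint's range is limited). The gripper opens to 85 mm and grips with 20 to 120 N. Pads are 22 mm wide; open, the fingers measure 114 mm over their backs; the gripper's body (76 mm by 85 mm) begins 54 mm behind the grasp point. The pads swing forward as they close: fully open they stand 13 mm farther back than shut.
Start: joints at [1.179, 0.286, 1.577, -0, 1.279, -0.15], TCP at [0.162, 0.655, 0.228] pointing down, gripper open.
Joint ranges: [-2.77, 2.77], [-0.9, 2.22], [0.21, 2.48], [-1.53, 4.67], [0.24, 2.81], [-2.84, 2.84]. Speed limits (rad/s): [2.79, 2.79, 3.14, 3.14, 3.14, 3.14].

## Interface

Orientations are given as a unit quaternion [x, y, z, w].
In Python, from plant import get_state, cams, ctrl gives the robot as it stands. The module is installed in compiled form; this text tells all that it offers.
- The arm moves only by the tool jog_arm, never from a script. Its argument "deltas" is text: rows parted by semicolons, each of 6 numbers parted by spaces: the shift along the world's x, y, z normalised to -1 to 1, where 1 is 0.02 m, then the turn, a rotation vector about the world's x, y, z normalised to -1 to 1, where 1 is 0.1 rad. In form: x y z ax ay az; .... A call has 1 to 20 rows; each row shifts and turns the commanded pose from where the row before left it; what a row does not reach is not made up. A row lasts 1/8 s, in which the tool goes at most 62.5 mm and 10.7 degrees, less where a joint would pass 70% of its speed; a pose out of reach is approached as far as the arm can. A call with a number of a shift or a turn outside -1 to 1 is refused whole. A call with a gripper value outside its range is refused whole. "gripper" is the opening, from 0 (shut) to 1 (fully open), set as the call begins (left out, the last holds). The fingers move at their own pace and stop on an object; "squeeze" is the grip in N (left out, the last holds). Time passes only in rows, so rows that do not move let the fingers close. It gives the time, the measured TCP pose, the force, the opening and the grip force at its end, in the units of the state.
- get_state(): the state, without advancing time (a new reading comes with each control period).
- cams.read_camera(name): name is "side" or "top" or "wrist"; returns a dict with "color" (400x640x3 uint8, blue, green, red), "vfov" (degrees; the focal length in pixels is half the picture's height over the tangent of half this angle, whatever the lens; pixels are square), "cx", "cy" (the principal point, pixels), "rvec" (rotation vector, rad) and "tvec" (3), from world to camera coordinates, as OpenCV has them. Camera axes: x right, y down, z forward; pixel columns grow to the right and rows downward; lengths in m; the calibration is good to about 2 mm. The wrist camera is an equidistant fisheye: a pixel r from the principal point sees the ray r / f radians off the axis. A picture is of the moment at which its call begins. There is no depth.
- ctrl.sign_off(): hands the job in; it is judged then, once.
The state is a dict: "time": time; "qpos": joint angles; "dq": joint speeds; "joint_efforts": joint torques, N m; "eef_pos": TCP position; "tcp_rot": TCP orientation; "contact_force": force on the tool from outside, world axes, zero at the start; "wrist_torque": the same for the moment, N m; "opening": opening from 0.0 (shut) to 1.0 (fully open); "finger_force": force on a finger pad.
Only numpy, scipy, OpenCV 4.12 (cv2) and the standard library are available. Lean on these libraries where they do the work, as an engineer would, in place of code of your own. Each camera call takes 0.05 s, during which the arm holds its last target. There are 200 camera calls.

## Task

Start the clock on a new batch. First tuck the loose black tag in under the weighted arm of the tag holder so that it lies square on top of the two tags already there, pushed fully home against the back stop with the arm resting on it, and let go. Then set the wind-up timer beside it the proper way: wind its dial clockwise, a part turn at a time, right up to its stop to tension the spring, then turn it back to 40 minutes, without disturbing the tubs, shaker or marker round about.

Things in the scene. Friction and masses are not known exactly. Their poses are not given: they have to be found in the camera images.
- new_tag: The loose tag: flat black rigid plastic, 120 (x) x 46 (y) x 6 mm, about 35 g, a small steel eyelet near each end, the same either way round. It lies flat on the table between holder and timer. Origin: centre of its underside; x along its length, z up.
- tag_holder: Steel holder, fixed: base plate x -85..+70, y +-42 mm, top at z 6 mm. Back stop face at x = +46; side guides with faces at y = +-28 from x = -5 to 46, 27 mm high, mouths flared from x = -15. Hinge cheeks behind the stop reach z 43. Origin: under the plate; x points from the open front, where tags are slid in, to the back stop; z up. The two tags in it: top at z 18.
- tag_home (a point): Where the new tag's origin belongs: fully home in the holder, on top of the two filed tags (holder frame x -14, y 0, z 18 mm). Axes as the holder's.
- holder_arm: The holder's weighted steel arm, 34 mm wide, resting on the pile (about 2 N), free to swing up. Origin on its hinge pin (holder x 60, z 36). Flat shoe from holder x 25 to -16, a round weight on it (top z 38), then a lip sloping up forward at 26 degrees: a tag slid in at pile height pushes the arm up by itself (3 to 6 N).
- lip_edge (a point): Middle of the rolled front edge of the arm's upturned lip (holder frame x -43, z 33 mm with two tags under the arm): the gap below it to the pile is about 11 mm.
- filed_tag_0: Lower of the two tags already in the holder, loose, like the new one, home against the back stop (holder x -15, z 6 mm at its underside).
- filed_tag_1: Upper of the two tags already in the holder (underside at holder z 12 mm, top at 18 mm).
- timer: White square wind-up kitchen timer, 64 x 64 mm, body 24 mm high, held fast to the table, face up, standing alone in front of the robot (a like one far off to the left among spice jars is not meant). Minutes 0 to 55 run clockwise round the face, 30 degrees to each 5 minutes, 0 towards its +x. Origin: centre of its underside, under the dial's axis. z up.
- dial_top (a point): Centre of the top of the timer's round dial, 38 mm above the table. The dial is 37.6 mm wide, its side 13 mm high, from 25 to 38 mm above the table, with a pale pointer line on top; it turns about the vertical axis.
- timer_dial (a joint): Dial angle, rad, grows clockwise seen from above: 0 = pointer at zero, 0.1047 per minute, stop at 5.236 (50 minutes); 40 minutes = 4.189. It starts between 0 and 0.5. The spring makes it stiffer as it is wound (0.10 to 0.16 N m, so grip with 20 N or more); it stays where it is left, and turns back easily (0.02 to 0.08 N m).
- small_tub: Bystander: orange lidded tub, 81 mm wide, 45 mm high, behind the loose tag. Origin: centre of its underside.
- herb_tub: Bystander: green tub, 63 mm wide, 39 mm high, at the right end of the table. Origin: centre of its underside.
- salt_shaker: Bystander: glass salt shaker with a metal cap, 44 mm wide, 90 mm high, at the left. Origin: centre of its underside.
- marker: Bystander: marker pen, 135 mm long, lying at the left. Origin: under its middle.

How it is judged:
By the outcome, as a careful person would: the job done as asked, in the order asked, and still so for the second after the job is handed in, with the robot touching nothing.
It also fails if it takes over 72 s, if anything falls off the work surface, if the arm or the gripper's body presses on something with over 40 N, if the wrist force passes 120 N, or if a joint passes its speed limit or range.

## Working session

There is one attempt and no reset: what is moved stays moved. The work goes in short steps, Python scripts to look and compute and a tool call to move; the robot and the scene stay as the last step left them, time stands still between calls to the robot, and variables do not carry over. Pictures are saved under pics/ and viewed, at most 10 in all, crops included, and the job is handed in when it is done.

Besides the shell and the picture viewer there is one more tool, called after "Emit:" by a JSON object that holds its "api" and its "payload", one argument or row to a line. jog_arm: Moves the arm, as the interface text tells. Its arguments: {"type":"object","properties":{"deltas":{"type":"string"},"gripper":{"type":"number"},"squeeze":{"type":"number"}},"required":["deltas"]}

```bash
mkdir -p pics
cat > h.py <<'E'
import numpy as np, cv2
from plant import get_state, cams, ctrl
def snap(n):
    d=cams.read_camera(n); return d
def ray(d,u,v,fish=False):
    f=200/np.tan(np.radians(d["vfov"])/2)
    x,y=u-d["cx"],v-d["cy"]
    if fish:
        r=np.hypot(x,y); t=r/f; c=np.array([np.sin(t)*x/max(r,1e-9),np.sin(t)*y/max(r,1e-9),np.cos(t)])
    else: c=np.array([x/f,y/f,1.])
    R=cv2.Rodrigues(np.array(d["rvec"],float))[0]; t=np.array(d["tvec"],float).ravel()
    return -R.T@t, R.T@c
def atz(d,u,v,z,fish=False):
    o,r=ray(d,u,v,fish); return o+r*(z-o[2])/r[2]
def proj(d,p):
    f=200/np.tan(np.radians(d["vfov"])/2)
    R=cv2.Rodrigues(np.array(d["rvec"],float))[0]; c=R@np.array(p,float)+np.array(d["tvec"],float).ravel()
    return f*c[0]/c[2]+d["cx"],f*c[1]/c[2]+d["cy"]
E
python3 - <<'E'
from h import *
import pickle
for n in ["top","side"]:
    d=snap(n); pickle.dump(d,open(n+".pkl","wb")); cv2.imwrite(f"pics/{n}0.png",d["color"])
    print(n,d["vfov"],d["cx"],d["cy"],ray(d,320,200))
print(get_state())
E
```

```text
top 44.04686870833385 314.0496285019175 201.6066991766163 (array([0.38112566, 0.26131526, 1.18165559]), array([ 0.16657276,  0.00321742, -0.98610271]))
side 52.8184305558497 315.82775689537414 209.16302032611023 (array([ 0.57256517, -0.43381388,  0.6995947 ]), array([-0.02422175,  0.74469873, -0.66742946]))
{'time': 0.1, 'qpos': array([ 1.17897706e+00,  2.87156933e-01,  1.57801783e+00, -2.29560276e-05,
        1.27861921e+00, -1.50017699e-01]), 'dq': array([ 0.00048697, -0.00334518, -0.0025045 , -0.00171684,  0.0035209 ,
        0.00052074]), 'joint_efforts': array([ 6.02256332e-04, -4.07298911e+01, -2.93698418e+01, -1.57244804e-04,
        3.45679378e-03, -1.21729980e-05]), 'eef_pos': array([0.16138656, 0.65480445, 0.22693918]), 'tcp_rot': array([ 1.20603099e-01,  9.92700197e-01, -1.06345271e-03, -2.83967167e-04]), 'contact_force': array([ 1.30709946, -0.39345599, -0.23284865]), 'wrist_torque': array([ 0.03810946, -0.01684751, -0.02614112]), 'finger_force': 0.0, 'opening': 0.9988304218333656}
```

View pics/top0.png

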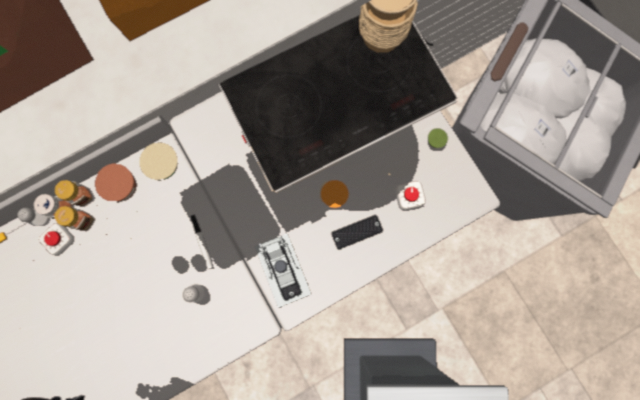

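View pics/side0.png

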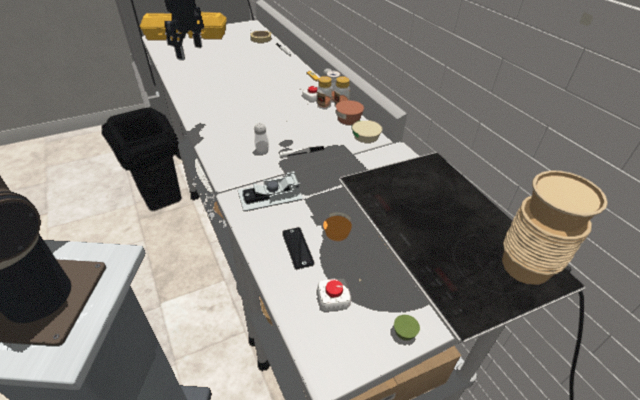

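The top view shows the holder near (281,268), the loose tag (357,232), the timer (411,195), the orange tub (334,192) and the green tub (437,138). The side view agrees. I'll enlarge both.

Run:
```python
import pickle,cv2
t=pickle.load(open("top.pkl","rb"))["color"];s=pickle.load(open("side.pkl","rb"))["color"]
cv2.imwrite("pics/tc.png",cv2.resize(t[170:310,250:440],None,fx=4.2,fy=4.2,interpolation=cv2.INTER_CUBIC))
cv2.imwrite("pics/sc.png",cv2.resize(s[160:315,225:425],None,fx=3.8,fy=3.8,interpolation=cv2.INTER_CUBIC))
```

```text
(no output)
```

View pics/tc.png

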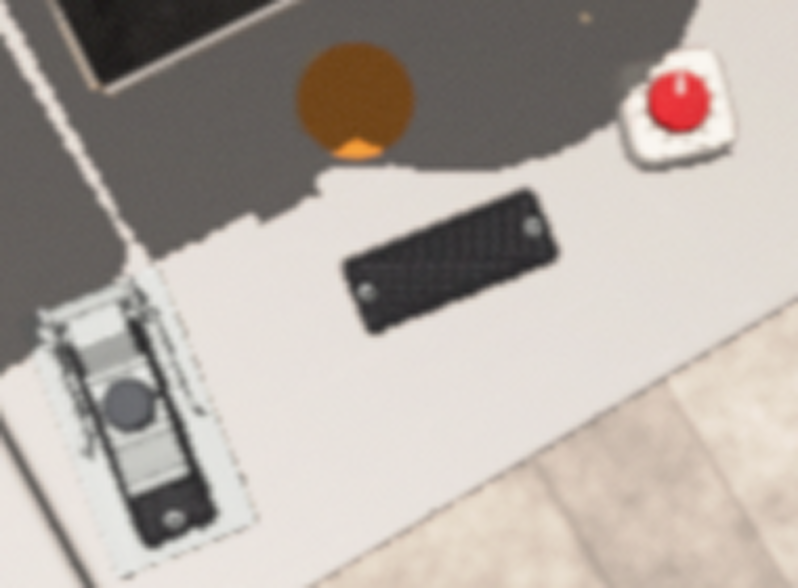

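View pics/sc.png

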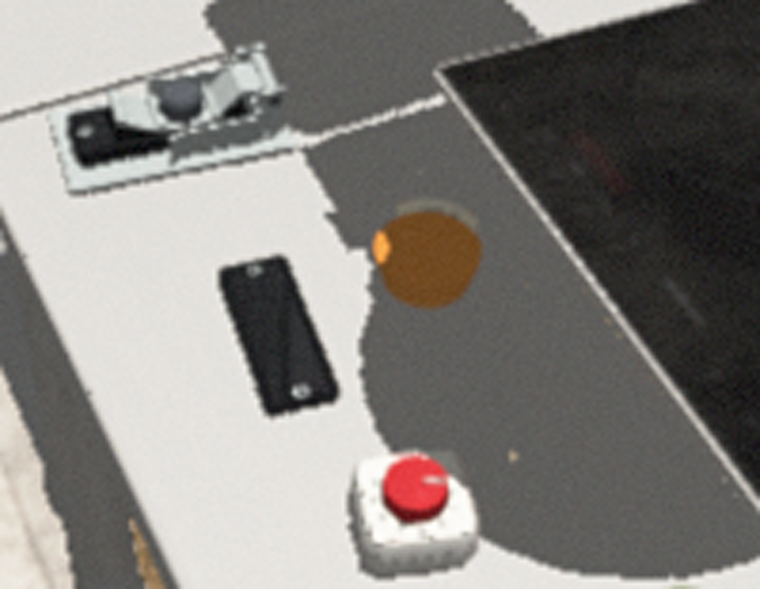

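Run:
```python
from h import *
import pickle
T=pickle.load(open("top.pkl","rb"));S=pickle.load(open("side.pkl","rb"))
def t(u,v,z):return atz(T,250+u/4.2-.4,170+v/4.2-.4,z)
def s(u,v,z):return atz(S,225+u/3.8-.4,160+v/3.8-.4,z)
np.set_printoptions(precision=4,suppress=True)
for nm,pt,ps,z in [("tagA",(366,292),(253,270),.006),("tagB",(533,227),(301,392),.006),("dial",(679,101),(416,487),.038),("ptr",(681,80),(440,480),.038),
 ("wt",(129,404),(181,95),.038),("filedeye",(175,518),(85,131),.018),("plateFR",(258,520),(72,192),.006),("plateFL",(125,577),(52,115),.006),("tub",(355,101),(425,265),.045)]:
    print(nm,t(*pt,z)[:2],s(*ps,z)[:2])
print("tagcorn",[t(*p,.006)[:2] for p in [(343,262),(530,190),(560,255),(373,333)]])
print("tagcornS",[s(*p,.006)[:2] for p in [(219,268),(285,256),(339,398),(270,415)]])
print("hBack",t(40,312,.02)[:2],t(150,265,.006)[:2])
print("timer edges", [t(*p,.024)[:2] for p in [(622,112),(710,50),(736,150),(640,168)]])
```

```text
tagA [0.4852 0.2256] [0.4851 0.2254]
tagB [0.5219 0.1304] [0.5232 0.1304]
dial [0.5886 0.0511] [0.5909 0.0456]
ptr [0.6005 0.0496] [0.6033 0.051 ]
wt [0.4213 0.3567] [0.4234 0.3532]
filedeye [0.3596 0.3324] [0.3598 0.3339]
plateFR [0.3582 0.2868] [0.359  0.2864]
plateFL [0.3272 0.3607] [0.3302 0.3622]
tub [0.588 0.232] [0.5913 0.2006]
tagcorn [array([0.5023, 0.2385]), array([0.5432, 0.1317]), array([0.5059, 0.1155]), array([0.462 , 0.2219])]
tagcornS [array([0.4637, 0.2254]), array([0.5039, 0.2392]), array([0.5455, 0.1276]), array([0.507 , 0.1122])]
hBack [0.4732 0.4086] [0.5009 0.3482]
timer edges [array([0.5849, 0.0808]), array([0.6204, 0.03  ]), array([0.563 , 0.0175]), array([0.553 , 0.0717])]
```

The loose tag is centred at about (0.504, 0.178) with its length at yaw −68.7°. The holder origin is near (0.423, 0.355) at yaw about 21.5°. The dial is near (0.590, 0.049). I'll move over the tag now and check with the wrist camera.

Emit:
{"api": "jog_arm", "payload": {
  "deltas": "0.7 -0.958 -0.2 0 0 -0.4;0.7 -0.958 -0.2 0 0 -0.4;0.7 -0.958 -0.2 0 0 -0.4;0.7 -0.958 -0.2 0 0 -0.4;0.7 -0.958 -0.2 0 0 -0.4;0.7 -0.958 -0.2 0 0 -0.4;0.7 -0.958 -0.2 0 0 -0.4;0.7 -0.958 -0.2 0 0 -0.4;0.7 -0.958 -0.2 0 0 -0.4;0.7 -0.958 -0.2 0 0 -0.4;0.7 -0.958 -0.2 0 0 -0.4;0.7 -0.958 -0.2 0 0 -0.4;0.7 -0.958 -0.2 0 0 -0.4;0.7 -0.958 -0.2 0 0 -0.4;0.7 -0.958 -0.2 0 0 -0.4;0.7 -0.958 -0.2 0 0 -0.4;0.7 -0.958 -0.2 0 0 -0.4;0.7 -0.958 -0.2 0 0 -0.4;0.7 -0.958 -0.2 0 0 -0.4;0.7 -0.958 -0.2 0 0 -0.4",
  "gripper": 0.68,
  "squeeze": 40
}}

```text
time: 2.6
eef_pos: [0.442, 0.2709, 0.1481]
tcp_rot: [0.499, 0.867, 0.0, 0.0]
contact_force: [0.4, -0.8, -0.0]
opening: 0.681
finger_force: 0.0
```

Emit:
{"api": "jog_arm", "payload": {
  "deltas": "0.7 -0.958 -0.2 0 0 -0.4;0.7 -0.958 -0.2 0 0 -0.4;0.7 -0.958 -0.2 0 0 -0.4;0.7 -0.958 -0.2 0 0 -0.4;0 0 0 0 0 0"
}}

```text
time: 3.22
eef_pos: [0.498, 0.194, 0.1319]
tcp_rot: [0.567, 0.824, -0.0, -0.0]
contact_force: [-0.2, 0.2, -0.0]
opening: 0.677
finger_force: 0.0
```

Run:
```python
from h import *
import pickle
d=snap("wrist"); pickle.dump(d,open("w.pkl","wb"))
cv2.imwrite("pics/w1.png",cv2.resize(d["color"],(800,500)))
print(d["vfov"],d["cx"],d["cy"]); s=get_state();print(s["time"],s["eef_pos"],s["qpos"],s["opening"])
f=200/np.tan(np.radians(d["vfov"])/2);print(f,ray(d,320,200,True))
```

```text
65.70646984690485 322.13086776414184 199.95838854651421
3.275 [0.49754657 0.19474798 0.13203067] [ 1.82937528e-01  7.96147379e-02  2.00119412e+00  3.86743245e-04
  1.06136038e+00 -1.84434031e-01] 0.6827380819932221
309.70691628693146 (array([0.46861068, 0.26840616, 0.27841374]), array([ 0.10449453, -0.29193175, -0.95071381]))
```

View pics/w1.png

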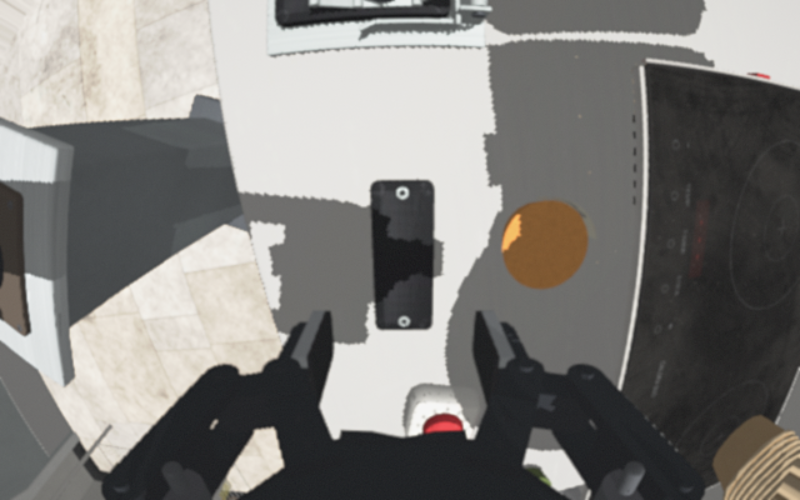

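The wrist view shows the tag's eyelets at (402,193) and (404,322), with its corners at (371,182) and (433,327). The tub lid is at (545,244). The holder's right plate edge runs from (270,53) to (485,45). All of these are in the 1.25× picture.

Run:
```python
from h import *
import pickle
np.set_printoptions(precision=4,suppress=True)
d=pickle.load(open("w.pkl","rb"))
w=lambda u,v,z:atz(d,u/1.25,v/1.25,z,True)[:2]
A=w(402,193,.006);B=w(404,322,.006);print(A,B,(A+B)/2,np.degrees(np.arctan2(*(B-A)[::-1])))
print("corners",w(371,184,.006),w(433,184,.006),w(434,328,.006),w(374,328,.006))
print("tub",w(545,244,.045),w(501,244,.045))
a=w(270,53,.006);b=w(485,45,.006);print("plate right edge",a,b,np.degrees(np.arctan2(*(b-a)[::-1])))
from scipy.spatial.transform import Rotation as R
s=get_state();print(R.from_quat(s["tcp_rot"]).as_matrix()[:,1])
```

```text
[0.4847 0.2251] [0.523  0.1294] [0.5039 0.1773] -68.14413304571154
corners [0.4618 0.2234] [0.5028 0.2391] [0.5477 0.1328] [0.5025 0.1155]
tub [0.5822 0.2349] [0.5536 0.2239]
plate right edge [0.359  0.2896] [0.5001 0.3464] 21.923881408731805
[ 0.9333  0.359  -0.0005]
```

Emit:
{"api": "jog_arm", "payload": {
  "deltas": "0 0 -1 0 0 0.1;0 0 -1 0 0 0;0 0 -1 0 0 0;0 0 -1 0 0 0;0 0 -1 0 0 0;0 0 -0.5 0 0 0;0 0 0 0 0 0"
}}

```text
time: 4.15
eef_pos: [0.4968, 0.1958, 0.0218]
tcp_rot: [0.561, 0.828, -0.0, -0.001]
contact_force: [-0.4, -0.0, 0.8]
opening: 0.679
finger_force: 0.0
```

Emit:
{"api": "jog_arm", "payload": {
  "deltas": "0 0 0 0 0 0;0 0 0 0 0 0;0 0 0 0 0 0;0 0 0 0 0 0",
  "gripper": 0.4
}}

```text
time: 4.65
eef_pos: [0.4978, 0.1955, 0.0225]
tcp_rot: [0.561, 0.828, 0.0, 0.0]
contact_force: [0.3, -0.4, 0.9]
opening: 0.397
finger_force: 0.0
```

The fingers closed above the tag, because the tips sit farther back at this opening. I'll reopen, go lower and close again.

Emit:
{"api": "jog_arm", "payload": {
  "deltas": "0 0 0 0 0 0;0 0 0 0 0 0;0 0 -0.15 0 0 0;0 0 -0.15 0 0 0;0 0 0 0 0 0",
  "gripper": 0.66
}}

```text
time: 5.28
eef_pos: [0.4972, 0.1954, 0.0157]
tcp_rot: [0.561, 0.828, -0.0, -0.0]
contact_force: [0.7, -0.1, -1.0]
opening: 0.66
finger_force: 0.0
```

Emit:
{"api": "jog_arm", "payload": {
  "deltas": "0 0 0 0 0 0;0 0 0 0 0 0;0 0 0 0 0 0",
  "gripper": 0.4
}}

```text
time: 5.65
eef_pos: [0.4977, 0.1955, 0.0163]
tcp_rot: [0.561, 0.828, 0.0, 0.0]
contact_force: [0.1, 0.5, 0.4]
opening: 0.398
finger_force: 0.0
```

Run:
```python
from h import *
d=snap("wrist"); 
cv2.imwrite("pics/w2.png",cv2.resize(d["color"][100:360,160:480],None,fx=2,fy=2))
s=get_state();print(s["time"],s["eef_pos"],s["opening"])
```

```text
5.7 [0.49766497 0.195558   0.01632714] 0.4015637339532933
```

View pics/w2.png

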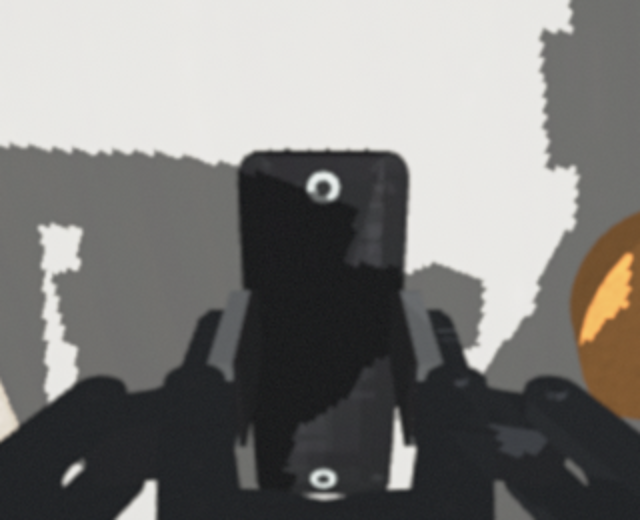

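The tag is between the fingers and not yet gripped, so the opening value isn't linear in mm. I'll close fully.

Emit:
{"api": "jog_arm", "payload": {
  "deltas": "0 0 0 0 0 0;0 0 0 0 0 0;0 0 0 0 0 0",
  "gripper": 0
}}

```text
time: 6.08
eef_pos: [0.4976, 0.1955, 0.0162]
tcp_rot: [0.561, 0.828, -0.0, -0.0]
contact_force: [-0.4, -0.1, 0.7]
opening: 0.001
finger_force: 0.0
```

Emit:
{"api": "jog_arm", "payload": {
  "deltas": "0 0 -0.1 0 0 0;0 0 0 0 0 0"
}}

```text
time: 6.32
eef_pos: [0.4974, 0.1955, 0.014]
tcp_rot: [0.561, 0.828, -0.0, -0.0]
contact_force: [0.1, 0.1, -0.6]
opening: 0.0
finger_force: 0.0
```

Run:
```python
from h import *
d=snap("wrist"); e=snap("side")
a=cv2.resize(d["color"][100:360,160:480],None,fx=1.25,fy=1.25);b=cv2.resize(e["color"][190:290,250:360],None,fx=3.25,fy=3.25)
b=b[:325]; im=np.hstack([a,b[:a.shape[0]]]);cv2.imwrite("pics/w3.png",im)
s=get_state();print(s["time"],s["eef_pos"],s["opening"],s["contact_force"],im.shape)
```

```text
6.425 [0.49754234 0.19550939 0.0141229 ] -0.0023116409136236453 [-0.71195624 -1.38080978  0.74294609] (325, 758, 3)
```

View pics/w3.png

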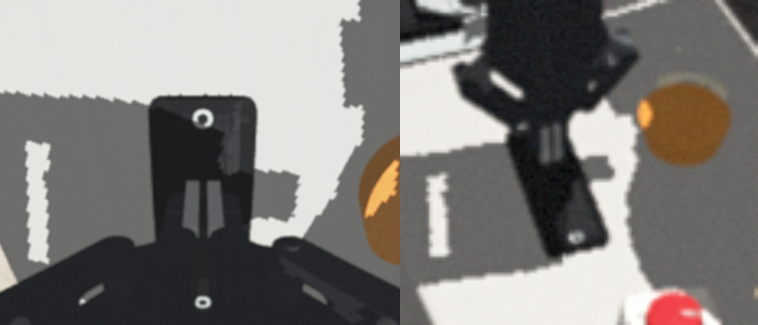

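The shut fingers are still above the tag. I'll feel downward to find the tip height.

Emit:
{"api": "jog_arm", "payload": {
  "deltas": "0 0 -0.1 0 0 0;0 0 -0.1 0 0 0;0 0 0 0 0 0"
}}

```text
time: 6.8
eef_pos: [0.4974, 0.1955, 0.0099]
tcp_rot: [0.561, 0.828, -0.0, -0.0]
contact_force: [-0.1, -0.1, 0.3]
opening: -0.003
finger_force: 0.0
```

Run:
```python
from h import *
import pickle
S=pickle.load(open("side.pkl","rb"))
for z in (-.01,0,.01,.02,.03,.04): print(z,[ (round((a[0]-250)*3.25+400),round((a[1]-190)*3.25)) for a in [proj(S,(.4974,.1955,z))]])
s=get_state();print(s)
```

```text
-0.01 [(547, 178)]
0 [(547, 169)]
0.01 [(546, 159)]
0.02 [(546, 150)]
0.03 [(546, 140)]
0.04 [(546, 130)]
{'time': 6.8, 'qpos': array([ 1.84523965e-01,  2.72828242e-01,  2.04619147e+00,  5.67322166e-05,
        8.23202128e-01, -1.94488186e-01]), 'dq': array([ 9.89829609e-04, -2.18419653e-03, -1.41079336e-04, -6.65768371e-04,
        8.68457981e-05,  3.15378287e-06]), 'joint_efforts': array([-9.46316344e-03, -3.26717341e+01, -2.19244337e+01, -4.11175379e-04,
       -6.22713764e-03,  1.16924028e-05]), 'eef_pos': array([0.49735609, 0.19548328, 0.00992358]), 'tcp_rot': array([ 5.61263252e-01,  8.27637277e-01, -2.06561603e-04, -2.38187129e-04]), 'contact_force': array([-0.10093368, -0.09086291,  0.29380121]), 'wrist_torque': array([-0.02939137,  0.04622744, -0.00923128]), 'finger_force': 0.0, 'opening': -0.002669211541385414}
```

Emit:
{"api": "jog_arm", "payload": {
  "deltas": "0 0 -0.1 0 0 0;0 0 0 0 0 0"
}}

```text
time: 7.05
eef_pos: [0.4974, 0.1955, 0.008]
tcp_rot: [0.561, 0.828, -0.0, -0.0]
contact_force: [-1.0, -1.1, -0.2]
opening: -0.001
finger_force: 0.0
```

Emit:
{"api": "jog_arm", "payload": {
  "deltas": "0 0 -0.1 0 0 0;0 0 0 0 0 0"
}}

```text
time: 7.3
eef_pos: [0.4974, 0.1955, 0.006]
tcp_rot: [0.561, 0.828, -0.0, -0.0]
contact_force: [0.4, -0.1, -0.5]
opening: -0.005
finger_force: 0.0
```

Run:
```python
from h import *
e=snap("side");t=snap("top")
b=cv2.resize(e["color"][190:290,250:350],(500,500),interpolation=cv2.INTER_CUBIC)
c=cv2.resize(t["color"][195:265,325:395],(290,290),interpolation=cv2.INTER_CUBIC)
im=np.zeros((500,800,3),np.uint8);im[:,:500]=b;im[:290,505:795]=c;cv2.imwrite("pics/w4.png",im)
```

```text
(no output)
```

View pics/w4.png

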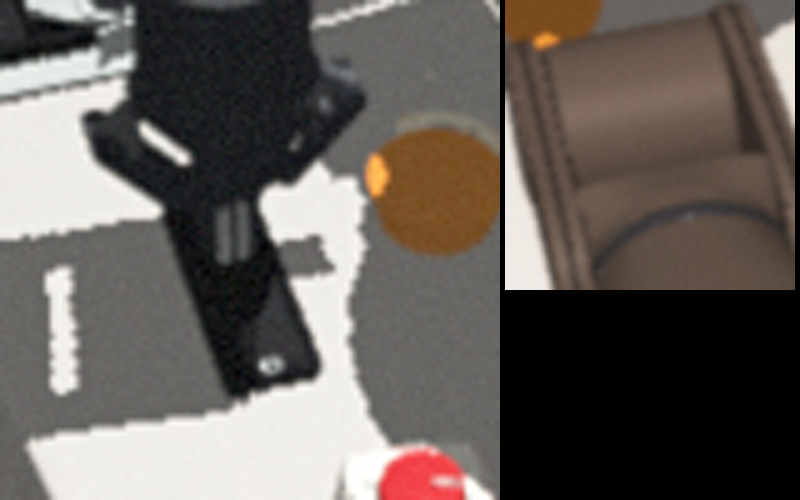

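Emit:
{"api": "jog_arm", "payload": {
  "deltas": "0 0 -0.1 0 0 0;0 0 0 0 0 0"
}}

```text
time: 7.65
eef_pos: [0.4974, 0.1955, 0.004]
tcp_rot: [0.561, 0.828, -0.0, -0.0]
contact_force: [-0.4, 0.7, -0.0]
opening: -0.001
finger_force: 0.0
```

Emit:
{"api": "jog_arm", "payload": {
  "deltas": "0 0 -0.1 0 0 0;0 0 0 0 0 0"
}}

```text
time: 7.9
eef_pos: [0.4978, 0.1956, 0.003]
tcp_rot: [0.561, 0.828, -0.0, -0.0]
contact_force: [-2.6, -0.6, 4.9]
opening: 0.001
finger_force: 2.4
```

Emit:
{"api": "jog_arm", "payload": {
  "deltas": "0 0 -0.1 0 0 0;0 0 0 0 0 0"
}}

```text
time: 8.15
eef_pos: [0.4979, 0.1956, 0.0029]
tcp_rot: [0.561, 0.828, -0.001, -0.001]
contact_force: [-6.9, -2.1, 18.2]
opening: -0.001
finger_force: 8.6
```

Emit:
{"api": "jog_arm", "payload": {
  "deltas": "0 0 0.4 0 0 0;0 0 0 0 0 0;0 0 0 0 0 0;0 0 0 0 0 0",
  "gripper": 0.66
}}

```text
time: 8.65
eef_pos: [0.4972, 0.1954, 0.0077]
tcp_rot: [0.561, 0.828, -0.0, -0.0]
contact_force: [0.5, 0.1, 0.4]
opening: 0.661
finger_force: 0.0
```

Run:
```python
from h import *
import pickle
S=pickle.load(open("side.pkl","rb"));s=get_state();print(s["eef_pos"],s["opening"],s["time"])
for z in (0,.009,.02):print(z,proj(S,(.4974+.004,.1955-.0102,z)))
```

```text
[0.49720624 0.19541527 0.00769728] 0.6610928679341844 8.65
0 (np.float64(296.41528195185373), np.float64(245.34393557418585))
0.009 (np.float64(296.357068588275), np.float64(242.73055398136768))
0.02 (np.float64(296.2848587893932), np.float64(239.4888282397517))
```

Emit:
{"api": "jog_arm", "payload": {
  "deltas": "0 0 -0.25 0 0 0;0 0 -0.25 0 0 0;0 0 0 0 0 0"
}}

```text
time: 9.02
eef_pos: [0.4969, 0.1954, -0.0027]
tcp_rot: [0.561, 0.828, -0.001, -0.001]
contact_force: [-0.5, 0.6, -0.3]
opening: 0.659
finger_force: 0.0
```

Emit:
{"api": "jog_arm", "payload": {
  "deltas": "0 0 -0.1 0 0 0;0 0 0 0 0 0"
}}

```text
time: 9.28
eef_pos: [0.4975, 0.1955, -0.0039]
tcp_rot: [0.561, 0.828, -0.0, -0.0]
contact_force: [-1.4, -0.1, -0.4]
opening: 0.662
finger_force: 0.0
```

Emit:
{"api": "jog_arm", "payload": {
  "deltas": "0 0 -0.1 0 0 0;0 0 0 0 0 0"
}}

```text
time: 9.52
eef_pos: [0.4975, 0.1955, -0.0059]
tcp_rot: [0.561, 0.828, -0.0, -0.0]
contact_force: [-0.5, 1.0, -0.2]
opening: 0.659
finger_force: 0.0
```

Emit:
{"api": "jog_arm", "payload": {
  "deltas": "0 0 0 0 0 0;0 0 0 0 0 0;0 0 0 0 0 0",
  "gripper": 0.45
}}

```text
time: 9.9
eef_pos: [0.4984, 0.1957, -0.0051]
tcp_rot: [0.561, 0.828, 0.001, 0.001]
contact_force: [-0.6, 0.2, 3.9]
opening: 0.521
finger_force: 43.5
```

The tag is gripped, with the fingertips about level with its underside at TCP z −0.005. Next I lift it, swing 90° and carry it in front of the holder.

Emit:
{"api": "jog_arm", "payload": {
  "deltas": "0 0 1 0 0 0;0 0 1 0 0 0;0 0 1 0 0 0;0 0 1 0 0 0;-0.612 0.353 0 0 0 0.985;-0.612 0.353 0 0 0 0.985;-0.612 0.353 0 0 0 0.985;-0.612 0.353 0 0 0 0.985;-0.612 0.353 0 0 0 0.985;-0.612 0.353 0 0 0 0.985;-0.612 0.353 0 0 0 0.985;-0.612 0.353 0 0 0 0.985;-0.612 0.353 0 0 0 0.985;-0.612 0.353 0 0 0 0.985;-0.612 0.353 0 0 0 0.985;-0.612 0.353 0 0 0 0.985;-0.612 0.353 0 0 0 0.985;-0.612 0.353 0 0 0 0.985;-0.612 0.353 0 0 0 0.985;-0.612 0.353 0 0 0 0.985"
}}

```text
time: 12.4
eef_pos: [0.3006, 0.3082, 0.0735]
tcp_rot: [-0.193, 0.981, -0.0, -0.001]
contact_force: [-0.2, -0.6, -0.2]
opening: 0.519
finger_force: 41.1
```

Emit:
{"api": "jog_arm", "payload": {
  "deltas": "0 0 0 0 0 0;0 0 0 0 0 0"
}}

```text
time: 12.65
eef_pos: [0.3018, 0.3082, 0.074]
tcp_rot: [-0.19, 0.982, -0.0, -0.0]
contact_force: [-0.6, -0.5, -0.5]
opening: 0.522
finger_force: 41.1
```

Run:
```python
from h import *
import pickle
from scipy.spatial.transform import Rotation as R
d=snap("wrist"); pickle.dump(d,open("w5.pkl","wb"))
cv2.imwrite("pics/w5.png",cv2.resize(d["color"][20:320,120:520],None,fx=2,fy=2,interpolation=cv2.INTER_CUBIC))
s=get_state();print(s["time"],s["eef_pos"],s["opening"],s["qpos"],R.from_quat(s["tcp_rot"]).as_matrix()[:,1])
```

```text
12.7 [0.30200626 0.30822897 0.07408461] 0.5217447808649737 [ 5.59687189e-01 -6.62737773e-02  2.27132208e+00 -2.05261865e-04
  9.36706051e-01 -1.39379660e+00] [-3.73527703e-01  9.27619005e-01 -1.91231525e-04]
```

View pics/w5.png

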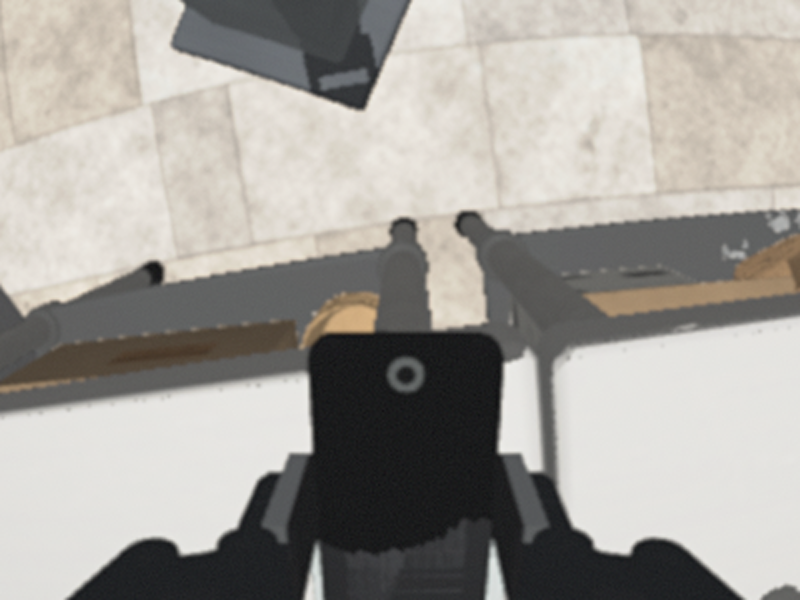

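The tag sits square in the grip, with its rear eyelet at (405,375). From here the wrist camera can't see the holder, but the earlier measurements put the tag on the holder's axis with its front at about x −51. I'll lower it to pile height and slide it in.

Emit:
{"api": "jog_arm", "payload": {
  "deltas": "-0.1 -0.04 -0.9 0 0 0;0 0 -0.9 0 0 0;0 0 -0.9 0 0 0;0 0 -0.25 0 0 0;0 0 0 0 0 0"
}}

```text
time: 13.32
eef_pos: [0.2999, 0.3075, 0.0152]
tcp_rot: [-0.191, 0.982, -0.0, -0.0]
contact_force: [-0.1, 0.2, -0.5]
opening: 0.523
finger_force: 41.1
```

Emit:
{"api": "jog_arm", "payload": {
  "deltas": "0.464 0.187 0 0 0 0;0.464 0.187 0 0 0 0;0.464 0.187 0 0 0 0;0 0 0 0 0 0"
}}

```text
time: 13.82
eef_pos: [0.328, 0.3189, 0.015]
tcp_rot: [-0.191, 0.982, -0.0, -0.0]
contact_force: [-0.5, 0.3, -1.7]
opening: 0.516
finger_force: 41.1
```

Emit:
{"api": "jog_arm", "payload": {
  "deltas": "0.464 0.187 0 0 0 0;0.464 0.187 0 0 0 0;0.464 0.187 0 0 0 0;0 0 0 0 0 0"
}}

```text
time: 14.32
eef_pos: [0.357, 0.3307, 0.0156]
tcp_rot: [-0.191, 0.982, 0.0, 0.001]
contact_force: [1.0, -0.4, -1.9]
opening: 0.522
finger_force: 41.3
```

Emit:
{"api": "jog_arm", "payload": {
  "deltas": "0.464 0.187 0 0 0 0;0.464 0.187 0 0 0 0;0 0 0 0 0 0"
}}

```text
time: 14.7
eef_pos: [0.3751, 0.338, 0.0153]
tcp_rot: [-0.191, 0.982, 0.0, 0.001]
contact_force: [-0.9, -0.8, -3.7]
opening: 0.526
finger_force: 41.3
```

Emit:
{"api": "jog_arm", "payload": {
  "deltas": "0.464 0.187 -0.05 0 0 0;0.186 0.075 0 0 0 0;0 0 0 0 0 0"
}}

```text
time: 15.08
eef_pos: [0.3879, 0.3432, 0.0144]
tcp_rot: [-0.191, 0.982, 0.0, 0.001]
contact_force: [-1.1, -1.2, -3.3]
opening: 0.524
finger_force: 41.3
```

Emit:
{"api": "jog_arm", "payload": {
  "deltas": "0.093 0.037 0 0 0 0;0 0 0 0 0 0"
}}

```text
time: 15.32
eef_pos: [0.3888, 0.3436, 0.0142]
tcp_rot: [-0.191, 0.982, -0.0, 0.0]
contact_force: [-2.9, -1.7, -2.5]
opening: 0.516
finger_force: 41.3
```

Emit:
{"api": "jog_arm", "payload": {
  "deltas": "0.093 0.037 0 0 0 0;0 0 0 0 0 0"
}}

```text
time: 15.58
eef_pos: [0.3907, 0.3443, 0.0142]
tcp_rot: [-0.191, 0.982, -0.0, -0.0]
contact_force: [-3.0, -0.5, -3.2]
opening: 0.524
finger_force: 41.3
```

Emit:
{"api": "jog_arm", "payload": {
  "deltas": "0.093 0.037 0 0 0 0;0 0 0 0 0 0"
}}

```text
time: 15.82
eef_pos: [0.3908, 0.3443, 0.0135]
tcp_rot: [-0.191, 0.982, -0.001, -0.002]
contact_force: [-5.7, -3.2, -0.6]
opening: 0.52
finger_force: 41.5
```

Emit:
{"api": "jog_arm", "payload": {
  "deltas": "0.093 0.037 0 0 0 0;0 0 0 0 0 0"
}}

```text
time: 16.08
eef_pos: [0.3908, 0.3443, 0.013]
tcp_rot: [-0.191, 0.982, -0.001, -0.005]
contact_force: [-10.0, -4.2, 0.6]
opening: 0.519
finger_force: 42.1
```

The tag has stopped against the back stop at the predicted spot, with an 11 N reaction. I'll ease off, release and lift away.

Emit:
{"api": "jog_arm", "payload": {
  "deltas": "-0.08 -0.032 0 0 0 0;0 0 0 0 0 0"
}}

```text
time: 16.32
eef_pos: [0.3909, 0.3443, 0.0135]
tcp_rot: [-0.191, 0.982, -0.001, -0.002]
contact_force: [-5.6, -2.3, -1.2]
opening: 0.524
finger_force: 41.5
```

Emit:
{"api": "jog_arm", "payload": {
  "deltas": "0 0 0 0 0 0;0 0 0 0 0 0;0 0 0.3 0 0 0;0 0 1 0 0 0;0 0 1 0 0 0",
  "gripper": 0.66
}}

```text
time: 16.95
eef_pos: [0.3936, 0.3454, 0.0615]
tcp_rot: [-0.191, 0.982, 0.0, 0.001]
contact_force: [-0.6, -0.1, 1.0]
opening: 0.657
finger_force: 0.0
```

Emit:
{"api": "jog_arm", "payload": {
  "deltas": "-0.9 -0.364 0.2 0 0 0;-0.9 -0.364 0 0 0 0;-0.9 -0.364 0 0 0 0;-0.2 -0.08 0 0 0 0;0 0 0 0 0 0",
  "gripper": 0
}}

```text
time: 17.58
eef_pos: [0.3356, 0.3221, 0.0649]
tcp_rot: [-0.191, 0.982, 0.0, 0.001]
contact_force: [0.2, 0.1, -0.1]
opening: -0.001
finger_force: 0.0
```

Emit:
{"api": "jog_arm", "payload": {
  "deltas": "0 0 -0.8 0 0 0;0 0 -0.8 0 0 0;0 0 -0.77 0 0 0;0.28 0.113 0 0 0 0;0 0 0 0 0 0"
}}

```text
time: 18.2
eef_pos: [0.3413, 0.3243, 0.0169]
tcp_rot: [-0.191, 0.982, 0.0, 0.0]
contact_force: [0.5, 0.3, 0.4]
opening: 0.001
finger_force: 0.0
```

Emit:
{"api": "jog_arm", "payload": {
  "deltas": "0.14 0.056 0 0 0 0;0 0 0 0 0 0"
}}

```text
time: 18.45
eef_pos: [0.3425, 0.3249, 0.017]
tcp_rot: [-0.191, 0.982, -0.0, -0.001]
contact_force: [-4.3, -2.0, 2.7]
opening: -0.001
finger_force: 2.1
```

Emit:
{"api": "jog_arm", "payload": {
  "deltas": "0.093 0.037 0 0 0 0;0 0 0 0 0 0"
}}

```text
time: 18.7
eef_pos: [0.3426, 0.3249, 0.0167]
tcp_rot: [-0.191, 0.982, -0.001, -0.003]
contact_force: [-8.6, -2.7, 7.6]
opening: 0.002
finger_force: 4.5
```

A push on the rear edge confirms the tag is fully home. I'll back off, lift and go over to the dial.

Emit:
{"api": "jog_arm", "payload": {
  "deltas": "-0.4 -0.16 0 0 0 0;0 0 1 0 0 0;0 0 1 0 0 0;0 0 1 0 0 0;0.67 -0.72 0.7 0 0 0;0.67 -0.72 0.7 0 0 0;0.67 -0.72 0.6 0 0 0;0.67 -0.72 0 0 0 0;0.67 -0.72 0 0 0 0;0.67 -0.72 0 0 0 0;0.67 -0.72 0 0 0 0;0.67 -0.72 0 0 0 0;0.67 -0.72 0 0 0 0;0.67 -0.72 0 0 0 0;0.67 -0.72 0 0 0 0;0.67 -0.72 0 0 0 0;0.67 -0.72 0 0 0 0;0.67 -0.72 0 0 0 0;0.67 -0.72 0 0 0 0;0.67 -0.72 0 0 0 0"
}}

```text
time: 21.2
eef_pos: [0.5524, 0.0913, 0.1168]
tcp_rot: [-0.191, 0.982, 0.0, 0.0]
contact_force: [-1.0, -0.4, 0.6]
opening: 0.005
finger_force: 0.0
```

Emit:
{"api": "jog_arm", "payload": {
  "deltas": "0.67 -0.72 0 0 0 0;0.67 -0.72 0 0 0 0;0.67 -0.72 0 0 0 0;0 0 0 0 0 0;0 0 0 0 0 0",
  "gripper": 0.8
}}

```text
time: 21.82
eef_pos: [0.5914, 0.0492, 0.1166]
tcp_rot: [-0.191, 0.982, 0.0, -0.0]
contact_force: [0.2, -0.6, -0.2]
opening: 0.802
finger_force: 0.0
```

```bash
cat > dial.py <<'E'
from h import *
def dial(n):
    d=snap(n); b,g,r=[d["color"][...,i].astype(int) for i in range(3)]
    m=((r>110)&(g<90)&(b<110)).astype(np.uint8)
    k,l,st,c=cv2.connectedComponentsWithStats(m)
    out=[]
    for i in range(1,k):
        if st[i,4]>40: out.append((st[i].tolist(),c[i].round(1),atz(d,*(c[i]),.036,n=="wrist")[:2].round(4)))
    return d,out
if __name__=="__main__":
    from scipy.spatial.transform import Rotation as R
    import pickle
    for n in ("wrist","side","top"):
        d,o=dial(n); pickle.dump(d,open("d_"+n+".pkl","wb"))
        print(n,*o,sep="\n ")
    s=get_state();print(s["time"],s["eef_pos"],s["opening"],s["qpos"],R.from_quat(s["tcp_rot"]).as_matrix()[:,1])
E
python3 dial.py
```

```text
wrist
 ([316, 187, 17, 14, 127], array([324.1, 191.7]), array([0.5786, 0.0464]))
 ([321, 198, 25, 28, 262], array([333.9, 215.3]), array([0.5935, 0.0608]))
 ([303, 209, 16, 14, 132], array([311.5, 214.5]), array([0.5995, 0.0442]))
 ([463, 238, 57, 58, 2134], array([490.1, 269.1]), array([0.5894, 0.2216]))
side
 ([325, 281, 18, 17, 179], array([333.8, 289.3]), array([0.5904, 0.0433]))
top
 ([100, 0, 60, 19, 607], array([124.6,   5.7]), array([1.0753, 0.7579]))
 ([320, 180, 29, 26, 565], array([334.2, 192.4]), array([0.5928, 0.2315]))
 ([45, 232, 16, 14, 161], array([ 52.7, 238.5]), array([0.4858, 0.8908]))
21.975 [0.59120434 0.04960945 0.11670132] 0.7995173052393882 [-8.72432820e-02  2.24520631e-01  1.86779490e+00  1.55203851e-04
  1.04977930e+00 -2.04307619e+00] [-3.75521322e-01  9.26813690e-01  3.48292317e-04]
```

```bash
cat > fit.py <<'E'
from h import *
import pickle
def fit(d,fish,near):
    c=d["color"].astype(int); b,g,r=c[...,0],c[...,1],c[...,2]
    m=((r>45)&(r>1.8*g)&(r>1.8*b)).astype(np.uint8)
    yy,xx=np.mgrid[:400,:640]; m[np.hypot(xx-near[0],yy-near[1])>32]=0
    pts=np.argwhere(m)[:,::-1]
    (x,y),rad=cv2.minEnclosingCircle(cv2.convexHull(pts.astype(np.int32)))
    ctr=atz(d,x,y,.037,fish)[:2]
    h=cv2.convexHull(pts.astype(np.int32)); inside=np.zeros((400,640),np.uint8); cv2.fillPoly(inside,[h],1)
    p=np.argwhere((inside>0)&(m==0)&(g>60))[:,::-1]
    W=np.array([atz(d,u,v,.038,fish)[:2] for u,v in p]) if len(p) else np.zeros((0,2))
    return (round(x,1),round(y,1),round(rad,1),len(pts)),ctr.round(4),W
if __name__=="__main__":
    d=pickle.load(open("d_wrist.pkl","rb"));i,c,W=fit(d,True,(324,207));print(i,c,len(W))
    for q in W: 
        v=q-c; print((v*1000).round(1),np.degrees(np.arctan2(v[1],v[0])).round(),end="; ")
    cr=d["color"][180:232:2,296:352:2]
    for row in cr: print(" ".join("%3d/%-3d"%(a[2],a[1]) for a in row[::1]))
E
python3 fit.py
```

```text
(323.9, 203.5, 22.9, 1505) [0.5872 0.0497] 87
[-18.  -4.] -167.0; [-18.5  -0.9] -177.0; [-18.3   0.8] 178.0; [-13.6  10.1] 143.0; [-11.7  11.8] 135.0; [-9.1 13.8] 123.0; [  7.1 -15.3] -65.0; [  7.8 -15. ] -62.0; [-2.3 16.7] 98.0; [ 10.6 -13.1] -51.0; [ 11.4 -12.8] -48.0; [6.1 0.1] 1.0; [5.8 0.8] 8.0; [-0.5 16.6] 92.0; [ 7.2 -0.3] -3.0; [6.9 0.4] 3.0; [6.6 1.1] 9.0; [6.3 1.8] 16.0; [ 8.2 -0.7] -5.0; [ 8. -0.] -0.0; [7.7 0.7] 5.0; [7.4 1.4] 11.0; [7.1 2.1] 17.0; [ 13.4 -11.2] -40.0; [ 9.  -0.4] -3.0; [8.7 0.3] 2.0; [8.4 1. ] 7.0; [8.1 1.7] 12.0; [7.8 2.4] 17.0; [ 2.  16.9] 83.0; [ 9.8 -0.1] -1.0; [9.5 0.6] 4.0; [9.2 1.3] 8.0; [8.9 2. ] 13.0; [10.8 -0.5] -3.0; [10.6  0.2] 1.0; [10.3  0.9] 5.0; [10.   1.6] 9.0; [9.7 2.3] 14.0; [15.1 -8.9] -30.0; [11.6 -0.2] -1.0; [11.3  0.5] 2.0; [11.   1.2] 6.0; [10.7  1.9] 10.0; [10.5  2.7] 14.0; [12.7 -0.6] -3.0; [12.4  0.1] 0.0; [12.1  0.8] 4.0; [11.8  1.5] 7.0; [11.5  2.2] 11.0; [11.2  3. ] 15.0; [16.4 -7.6] -25.0; [13.5 -0.3] -1.0; [13.2  0.4] 2.0; [12.9  1.1] 5.0; [12.6  1.8] 8.0; [12.3  2.6] 12.0; [ 6.7 16.3] 68.0; [14.3 -0. ] -0.0; [14.   0.7] 3
[... 5598 characters left out ...]
/124 127/126 127/125 126/124
245/244 245/244 245/244 245/244 245/244 245/244 245/244 245/245 245/246 244/244 241/232 232/202 221/137 229/152 230/147 227/139 224/149 190/120 176/143 117/112 118/118 127/127 127/126 127/125 128/127 128/127 127/126 124/124
242/241 244/244 244/244 244/244 245/244 245/244 245/244 245/244 245/244 245/244 244/244 240/239 236/236 239/237 233/229 222/213 189/180 132/128 131/131 122/121 126/125 127/126 126/125 127/126 128/126 127/125 125/124 123/122
198/196 217/214 233/230 237/235 241/240 242/241 243/242 244/243 244/244 245/244 245/245 246/246 214/212 157/155 140/139 149/148 127/127 125/124 127/126 127/127 127/126 128/127 127/125 126/125 128/126 128/127 127/126 123/123
```

From pixel fits, the dial centre is about (0.589, 0.0495) and the pointer is near world angle 6.5°. I'll descend and grip the dial.

Emit:
{"api": "jog_arm", "payload": {
  "deltas": "-0.1 0 -1 0 0 0;0 0 -1 0 0 0;0 0 -1 0 0 0;0 0 -1 0 0 0;0 0 -0.65 0 0 0;0 0 0 0 0 0"
}}

```text
time: 22.72
eef_pos: [0.5887, 0.0491, 0.0221]
tcp_rot: [-0.191, 0.982, 0.0, -0.001]
contact_force: [0.6, 0.0, -0.5]
opening: 0.794
finger_force: 0.0
```

Emit:
{"api": "jog_arm", "payload": {
  "deltas": "0 0 0 0 0 0;0 0 0 0 0 0;0 0 0 0 0 0;0 0 0 0 0 0",
  "gripper": 0.2,
  "squeeze": 50
}}

```text
time: 23.22
eef_pos: [0.5902, 0.0499, 0.0254]
tcp_rot: [-0.191, 0.982, 0.001, 0.001]
contact_force: [-2.8, 3.6, 6.2]
opening: 0.412
finger_force: 49.7
```

Emit:
{"api": "jog_arm", "payload": {
  "deltas": "0 0 0.12 0 0 -0.3;0 0 0 0 0 -0.8;0 0 0 0 0 -1;0 0 0 0 0 -1;0 0 0 0 0 -1;0 0 0 0 0 0"
}}

```text
time: 23.98
eef_pos: [0.5901, 0.05, 0.0256]
tcp_rot: [0.014, 1.0, 0.001, 0.001]
contact_force: [3.0, 4.2, -4.2]
opening: 0.406
finger_force: 51.7
```

Run:
```python
from h import *
s=get_state();print(s["time"],s["eef_pos"],s["opening"],s["qpos"],s["wrist_torque"],s["contact_force"])
```

```text
23.975 [0.59011096 0.05003452 0.0255841 ] 0.40615555734786246 [-0.08750307  0.35182878  1.9040192   0.00263281  0.8837106  -1.63169019] [ 0.87943631 -0.50083904 -0.01375223] [ 3.03299176  4.1868657  -4.21323443]
```

Emit:
{"api": "jog_arm", "payload": {
  "deltas": "0 0 0 0 0 -1;0 0 0 0 0 -1;0 0 0 0 0 -1;0 0 0 0 0 -1;0 0 0 0 0 -1;0 0 0 0 0 -1;0 0 0 0 0 -1;0 0 0 0 0 -1;0 0 0 0 0 -1;0 0 0 0 0 -1;0 0 0 0 0 -1;0 0 0 0 0 -1;0 0 0 0 0 -1;0 0 0 0 0 -1;0 0 0 0 0 -1;0 0 0 0 0 -1;0 0 0 0 0 -1;0 0 0 0 0 -1;0 0 0 0 0 -1;0 0 0 0 0 -1"
}}

```text
time: 26.48
eef_pos: [0.5905, 0.0502, 0.0256]
tcp_rot: [0.849, 0.528, 0.002, 0.0]
contact_force: [3.2, 6.0, -6.1]
opening: 0.41
finger_force: 51.6
```

Emit:
{"api": "jog_arm", "payload": {
  "deltas": "0 0 0 0 0 0;0 0 0 0 0 0;0 0 0.8 0 0 0;0 0 0.8 0 0 0;0 0 0 0 0 0",
  "gripper": 0.8
}}

```text
time: 27.1
eef_pos: [0.5918, 0.0487, 0.0613]
tcp_rot: [0.848, 0.529, 0.002, 0.002]
contact_force: [-0.4, -1.0, -0.1]
opening: 0.802
finger_force: 0.0
```

```bash
cat > ptr.py <<'E'
from fit import *
import sys
from scipy.spatial.transform import Rotation as R
s=get_state();print(s["time"],s["eef_pos"],s["opening"],s["qpos"].round(3),s["contact_force"].round(1))
C=np.array([.589,.0495])
import pickle
for n in sys.argv[1:]:
    d=snap(n);pickle.dump(d,open("p_"+n+".pkl","wb"))
    if n=="wrist":
        Rm=cv2.Rodrigues(np.array(d["rvec"],float))[0];c=Rm@np.array([*C,.038])+np.array(d["tvec"],float).ravel()
        f=200/np.tan(np.radians(d["vfov"])/2);th=np.arccos(c[2]/np.linalg.norm(c));p=c[:2]/np.hypot(*c[:2])*f*th+[d["cx"],d["cy"]]
    else: p=proj(d,[*C,.038])
    i,c,W=fit(d,n=="wrist",p)
    V=W-C if len(W) else W
    k=np.array([v for v in V if 5<np.hypot(*v)<15]) 
    print(n,np.round(p,1),i,c,len(k),"ptr mean mm",(np.median(k,0)*1e3).round(1) if len(k) else None,"ang",np.degrees(np.arctan2(*np.median(k,0)[::-1])).round(1) if len(k) else None)
    if len(k)>5:
        g=k.mean(0);u=np.linalg.svd(k-g)[2][0];u=u*np.sign(u@g);print("line",np.degrees(np.arctan2(u[1],u[0])).round(1))
E
python3 ptr.py wrist side
```

```text
27.1 [0.59175118 0.04873298 0.06133547] 0.80205125247623 [-0.089  0.298  1.894 -0.     0.944  0.367] [-0.4 -1.  -0.1]
wrist [318.8 238.4] (318.8, 232.0, 28.7, 2309) [0.5907 0.0529] 0 ptr mean mm None ang None
side [333.2 286.1] (334.2, 288.5, 9.0, 220) [0.5911 0.0445] 0 ptr mean mm None ang None
```

Emit:
{"api": "jog_arm", "payload": {
  "deltas": "-0.07 0.06 0.5 0 0 1;0 0 0.5 0 0 1;0 0 0 0 0 1;0 0 0 0 0 1;0 0 0 0 0 1;0 0 0 0 0 1;0 0 0 0 0 1;0 0 0 0 0 1;0 0 0 0 0 1;0 0 0 0 0 1;0 0 0 0 0 1;0 0 0 0 0 1;0 0 0 0 0 1;0 0 0 0 0 1;0 0 0 0 0 1;0 0 0 0 0 1;0 0 0 0 0 1;0 0 0 0 0 1;0 0 0 0 0 1;0 0 0 0 0 1"
}}

```text
time: 29.7
eef_pos: [0.5877, 0.0503, 0.0774]
tcp_rot: [0.011, 1.0, 0.0, -0.001]
contact_force: [-0.6, -0.4, -0.1]
opening: 0.798
finger_force: 0.0
```

Emit:
{"api": "jog_arm", "payload": {
  "deltas": "0 0 0 0 0 1;0 0 0 0 0 1;0 0 0 0 0 1;0 0 0 0 0 1;0 0 0 0 0 1;0 0 0 0 0 1;0 0 0 0 0 0;0 0 0 0 0 0"
}}

```text
time: 30.7
eef_pos: [0.588, 0.0502, 0.0778]
tcp_rot: [-0.282, 0.959, 0.0, -0.0]
contact_force: [0.3, 0.5, -0.9]
opening: 0.8
finger_force: 0.0
```

```bash
python3 ptr.py wrist
```

```text
30.7 [0.58800919 0.05024785 0.07784159] 0.7998950697566379 [-0.087  0.27   1.893 -0.     0.979 -2.23 ] [ 0.3  0.5 -0.9]
wrist [319.1 228.8] (320.2, 225.4, 27.0, 2100) [0.5869 0.049 ] 0 ptr mean mm None ang None
```

Run:
```python
from h import *
import pickle
d=pickle.load(open("p_wrist.pkl","rb"));c=d["color"].astype(int)
R=[]
for v in range(195,265):
  for u in range(285,360):
    w=atz(d,u,v,.038,True)[:2]-[.5895,.0498]; r=np.hypot(*w)
    if 4<r<17.5e-3*1e3 and False: pass
    if .004<r<.0165:
        R.append((c[v,u,1]/max(c[v,u,2],1),np.degrees(np.arctan2(w[1],w[0])),r*1e3,c[v,u,2]))
R=np.array(R);b=(R[:,1]//10).astype(int)
for k in range(-18,18): 
    q=R[b==k]; print(k*10,len(q),q[:,0].mean().round(2),q[:,0].max().round(2),q[:,3].mean().round(),end=" | ")
cv2.imwrite("pics/w6.png",cv2.resize(d["color"][170:290,240:400],None,fx=5,fy=5,interpolation=cv2.INTER_CUBIC))
```

```text
-180 50 0.37 0.39 107.0 | -170 52 0.38 0.53 109.0 | -160 51 0.42 0.78 109.0 | -150 51 0.65 0.98 112.0 | -140 51 0.84 0.99 113.0 | -130 51 0.44 0.78 106.0 | -120 50 0.37 0.45 104.0 | -110 50 0.37 0.39 104.0 | -100 51 0.37 0.4 103.0 | -90 48 0.37 0.39 103.0 | -80 48 0.37 0.4 103.0 | -70 48 0.4 0.84 105.0 | -60 47 0.43 0.91 109.0 | -50 47 0.43 0.94 114.0 | -40 46 0.37 0.81 145.0 | -30 46 0.37 0.74 176.0 | -20 44 0.38 0.78 193.0 | -10 46 0.38 0.83 204.0 | 0 45 0.36 0.83 207.0 | 10 46 0.36 0.72 205.0 | 20 44 0.34 0.59 205.0 | 30 40 0.33 0.38 190.0 | 40 45 0.33 0.39 185.0 | 50 46 0.34 0.4 153.0 | 60 45 0.37 0.42 116.0 | 70 46 0.37 0.48 107.0 | 80 46 0.37 0.51 108.0 | 90 46 0.37 0.66 105.0 | 100 48 0.38 0.74 103.0 | 110 46 0.38 0.59 103.0 | 120 51 0.36 0.39 103.0 | 130 48 0.37 0.42 104.0 | 140 49 0.38 0.44 104.0 | 150 49 0.38 0.43 104.0 | 160 54 0.37 0.42 104.0 | 170 46 0.37 0.39 105.0 |
```

View pics/w6.png

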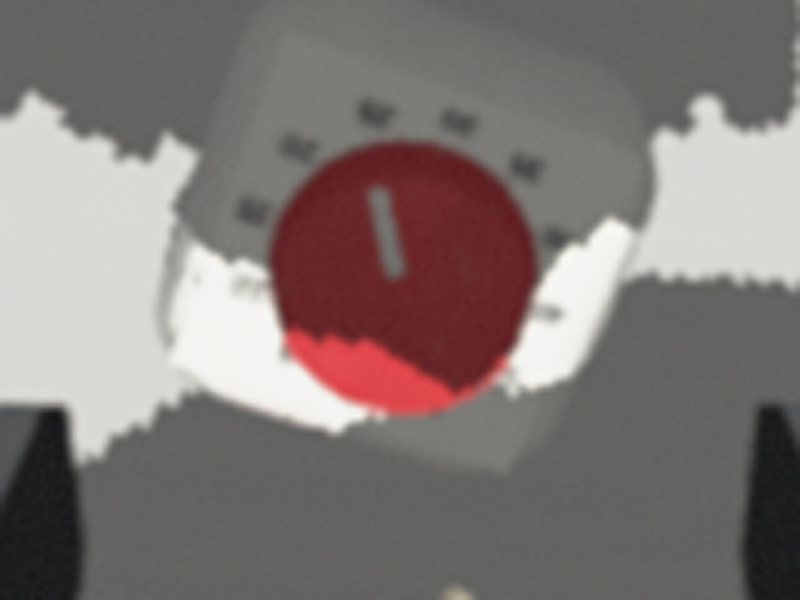

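The pointer reads just under 25 min on the face: the line from (398,275) to (377,188) against the 25 label at (375,112). Winding is going as commanded with no slip. On to the second stroke.

Emit:
{"api": "jog_arm", "payload": {
  "deltas": "0.1 0 -1 0 0 0;0 0 -1 0 0 0;0 0 -0.6 0 0 0;0 0 0 0 0 0"
}}

```text
time: 31.25
eef_pos: [0.5888, 0.0503, 0.024]
tcp_rot: [-0.283, 0.959, 0.001, -0.002]
contact_force: [-0.0, -0.2, 0.4]
opening: 0.804
finger_force: 0.0
```

Emit:
{"api": "jog_arm", "payload": {
  "deltas": "0 0 0 0 0 0;0 0 0 0 0 0;0 0 0 0 0 0;0 0 0 0 0 0",
  "gripper": 0.2
}}

```text
time: 31.75
eef_pos: [0.5909, 0.0504, 0.0275]
tcp_rot: [-0.283, 0.959, -0.0, 0.001]
contact_force: [-2.3, 1.3, 5.7]
opening: 0.408
finger_force: 49.7
```

Emit:
{"api": "jog_arm", "payload": {
  "deltas": "0 0 0 0 0 -0.5;0 0 0 0 0 -1;0 0 0 0 0 -1;0 0 0 0 0 -1;0 0 0 0 0 -1;0 0 0 0 0 -1;0 0 0 0 0 -1;0 0 0 0 0 -1;0 0 0 0 0 -1;0 0 0 0 0 -1;0 0 0 0 0 -1;0 0 0 0 0 -1;0 0 0 0 0 -1;0 0 0 0 0 -1;0 0 0 0 0 -1;0 0 0 0 0 -1;0 0 0 0 0 -1;0 0 0 0 0 -1;0 0 0 0 0 -1;0 0 0 0 0 -1"
}}

```text
time: 34.25
eef_pos: [0.5906, 0.0496, 0.0274]
tcp_rot: [0.636, 0.772, -0.001, 0.001]
contact_force: [-2.2, -0.5, 7.7]
opening: 0.408
finger_force: 49.9
```

```bash
cat > st.py <<'E'
from h import *
from scipy.spatial.transform import Rotation as R
s=get_state();y=R.from_quat(s["tcp_rot"]).as_matrix()[:,1]
print(s["time"],s["eef_pos"].round(4),s["opening"],s["qpos"].round(4),s["wrist_torque"].round(3),s["contact_force"].round(1),"yaw",np.arctan2(y[1],y[0]).round(4))
E
python3 st.py
```

```text
34.25 [0.5906 0.0496 0.0274] 0.40808465976812963 [-0.0866  0.3507  1.9012 -0.0021  0.8894 -0.2787] [-0.23   0.567  0.18 ] [-2.2 -0.5  7.7] yaw 0.1934
```

Emit:
{"api": "jog_arm", "payload": {
  "deltas": "0 0 0 0 0 -1;0 0 0 0 0 -1;0 0 0 0 0 -1;0 0 0 0 0 -1;0 0 0 0 0 -1;0 0 0 0 0 -0.7;0 0 0 0 0 0"
}}

```text
time: 35.12
eef_pos: [0.5903, 0.0496, 0.0274]
tcp_rot: [0.826, 0.563, -0.001, 0.0]
contact_force: [-3.9, -1.9, 7.8]
opening: 0.403
finger_force: 50.0
```

```bash
python3 st.py
```

```text
35.125 [0.5903 0.0496 0.0274] 0.40317370220316245 [-8.6700e-02  3.5060e-01  1.9014e+00 -1.8000e-03  8.9020e-01  2.8920e-01] [-0.289  0.693 -0.033] [-3.9 -1.9  7.8] yaw -0.3748
```

Emit:
{"api": "jog_arm", "payload": {
  "deltas": "0 0 0 0 0 -0.4;0 0 0 0 0 -0.4;0 0 0 0 0 -0.4"
}}

```text
time: 35.5
eef_pos: [0.5902, 0.0496, 0.0274]
tcp_rot: [0.859, 0.512, -0.001, 0.0]
contact_force: [-3.3, -1.3, 7.2]
opening: 0.412
finger_force: 50.0
```

```bash
python3 st.py
```

```text
35.5 [0.5902 0.0496 0.0274] 0.41173381043760304 [-0.0866  0.3506  1.9014 -0.0021  0.8903  0.4094] [-0.216  0.68   0.155] [-3.3 -1.3  7.2] yaw -0.4947
```

Emit:
{"api": "jog_arm", "payload": {
  "deltas": "0 0 0 0 0 -0.3;0 0 0 0 0 -0.3"
}}

```text
time: 35.75
eef_pos: [0.5902, 0.0496, 0.0275]
tcp_rot: [0.872, 0.49, -0.001, 0.001]
contact_force: [-4.2, -0.0, 7.9]
opening: 0.403
finger_force: 50.0
```

```bash
python3 st.py
```

```text
35.75 [0.5902 0.0496 0.0275] 0.40283679969015374 [-0.086   0.3505  1.9014 -0.0041  0.8902  0.4643] [0.02  0.667 1.557] [-4.2 -0.   7.9] yaw -0.5477
```

Emit:
{"api": "jog_arm", "payload": {
  "deltas": "0 0 0 0 0 -0.3;0 0 0 0 0 -0.3"
}}

```text
time: 36.0
eef_pos: [0.5886, 0.0476, 0.0273]
tcp_rot: [0.887, 0.461, -0.004, 0.001]
contact_force: [-9.0, -8.0, 11.1]
opening: 0.41
finger_force: 50.8
```

```bash
python3 st.py
```

```text
36.0 [0.5886 0.0476 0.0273] 0.4100527892335881 [-0.0885  0.3501  1.9024 -0.0077  0.8945  0.529 ] [-1.388  1.534  0.141] [-9.  -8.  11.1] yaw -0.6127
```

I felt the stop at yaw about −0.55 (1.56 N m), and the grip then slipped a little. I'll release, look, regrip centred, then turn back.

Emit:
{"api": "jog_arm", "payload": {
  "deltas": "0 0 0 0 0 0;0 0 0 0 0 0;0 0 0.9 0 0 0;0 0 0.9 0 0 0;0 0 0.7 0 0 0;0 0 0 0 0 0",
  "gripper": 0.8
}}

```text
time: 36.75
eef_pos: [0.5919, 0.0502, 0.0788]
tcp_rot: [0.888, 0.46, 0.002, 0.001]
contact_force: [0.0, 0.2, 0.3]
opening: 0.798
finger_force: 0.0
```

```bash
cat > pa.py <<'E'
from h import *
import sys
d=snap("wrist");c=d["color"].astype(int);cv2.imwrite("pics/"+sys.argv[1],d["color"])
C=np.array([.590,.0498])
P=[]
for v in range(150,300):
  for u in range(240,400):
    w=atz(d,u,v,.038,True)[:2]-C; r=np.hypot(*w)
    if r<.0145 and c[v,u,1]/max(c[v,u,2],1)>.62: P.append(w)
P=np.array(P);g=P.mean(0);u=np.linalg.svd(P-g)[2][0];u*=np.sign(u@g)
print(len(P),"centroid mm",(g*1e3).round(1),"ang",np.degrees(np.arctan2(g[1],g[0])).round(1),"line",np.degrees(np.arctan2(u[1],u[0])).round(1), "spread",(P.std(0)*1e3).round(1))
E
python3 st.py; python3 pa.py p1.png
```

```text
36.75 [0.5919 0.0502 0.0788] 0.7984161566289926 [-8.6100e-02  2.7410e-01  1.8866e+00  1.0000e-04  9.7630e-01  5.2870e-01] [ 0.009  0.018 -0.03 ] [0.  0.2 0.3] yaw -0.6149
72 centroid mm [1.8 9.2] ang 78.8 line 74.1 spread [1.2 2.9]
```

Emit:
{"api": "jog_arm", "payload": {
  "deltas": "-0.09 -0.01 -1 0 0 0;0 0 -1 0 0 0;0 0 -0.45 0 0 0;0 0 0 0 0 0"
}}

```text
time: 37.3
eef_pos: [0.5872, 0.0501, 0.0251]
tcp_rot: [0.888, 0.46, -0.002, -0.001]
contact_force: [0.3, 0.4, 0.2]
opening: 0.799
finger_force: 0.0
```

Emit:
{"api": "jog_arm", "payload": {
  "deltas": "0 0 0 0 0 0;0 0 0 0 0 0;0 0 0 0 0 0;0 0 0 0 0 0",
  "gripper": 0.2
}}

```text
time: 37.8
eef_pos: [0.59, 0.0495, 0.0286]
tcp_rot: [0.888, 0.46, 0.001, 0.001]
contact_force: [0.9, -3.4, 2.5]
opening: 0.406
finger_force: 49.8
```

```bash
python3 st.py
```

```text
37.8 [0.59   0.0495 0.0286] 0.40609140795986914 [-8.7200e-02  3.4610e-01  1.9047e+00 -9.0000e-04  8.8710e-01  5.2810e-01] [-0.457 -0.311  0.027] [ 0.9 -3.4  2.5] yaw -0.6148
```

Emit:
{"api": "jog_arm", "payload": {
  "deltas": "0 0 0 0 0 0.8;0 0 0 0 0 1;0 0 0 0 0 1;0 0 0 0 0 1;0 0 0 0 0 1;0 0 0 0 0 1;0 0 0 0 0 1;0 0 0 0 0 1;0 0 0 0 0 1;0 0 0 0 0 1;0 0 0 0 0 0.67;0 0 0 0 0 0;0 0 0 0 0 0"
}}

```text
time: 39.42
eef_pos: [0.5907, 0.0495, 0.0286]
tcp_rot: [0.539, 0.842, 0.001, 0.003]
contact_force: [5.1, -3.4, 2.1]
opening: 0.403
finger_force: 49.8
```

```bash
python3 st.py
```

```text
39.425 [0.5907 0.0495 0.0286] 0.4033867350975926 [-8.7200e-02  3.4660e-01  1.9041e+00 -1.0000e-03  8.8530e-01 -5.1800e-01] [-0.469 -0.761  0.152] [ 5.1 -3.4  2.1] yaw 0.4315
```

Turned back 1.046 rad. I'll release, lift and verify.

Emit:
{"api": "jog_arm", "payload": {
  "deltas": "0 0 0 0 0 0;0 0 0 0 0 0;0 0 0.9 0 0 0;0 0 0.9 0 0 0;0 0 0.7 0 0 0;0 0 0 0 0 0",
  "gripper": 0.8
}}

```text
time: 40.17
eef_pos: [0.59, 0.05, 0.0798]
tcp_rot: [0.539, 0.842, 0.001, 0.002]
contact_force: [0.4, 0.1, 0.8]
opening: 0.796
finger_force: 0.0
```

```bash
python3 st.py; python3 pa.py p2.png
```

```text
40.175 [0.59   0.05   0.0798] 0.7959358683603222 [-0.0868  0.269   1.8908  0.      0.9773 -0.5188] [ 0.022  0.005 -0.017] [0.4 0.1 0.8] yaw 0.4321
67 centroid mm [-6.7  6.7] ang 135.3 line 136.3 spread [2.2 2.1]
```

Run:
```python
from h import *
o=np.array([.4215,.357]);ex=np.array([.927,.3746]);ey=np.array([-.3746,.927])
for n in("top","side"):
    d=snap(n);im=d["color"];g=cv2.resize(im,None,fx=4,fy=4,interpolation=cv2.INTER_CUBIC)[...,1].astype(float)
    u,v=np.array(proj(d,[*(o-.0655*ex),.024]))*4+1.5
    # dark tag blob around the eyelet region
    x0,y0=int(u)-24,int(v)-24;p=g[y0:y0+48,x0:x0+48]
    w=np.clip(p-90,0,None);yy,xx=np.mgrid[:48,:48];w[np.hypot(xx-24,yy-24)>13]=0
    if w.sum()>0:
        cu,cv_=(w*xx).sum()/w.sum()+x0,(w*yy).sum()/w.sum()+y0
        q=atz(d,(cu-1.5)/4,(cv_-1.5)/4,.024)[:2]-o;print(n,"eyelet holder xy mm",(q@ex*1e3).round(1),(q@ey*1e3).round(1),w.max())
    # profile along holder x at z=.024 on axis & sides
    for yy_ in(-.015,0.008,.015):
        print(n,yy_,[int(im[int(b+.5),int(a+.5),1]) for X in range(-90,-45,3) for a,b in[proj(d,[*(o+X/1e3*ex+yy_*ey),.024])]])
    for X in (-.07,-.06,-.05):
        print(n,"x",X,[int(im[int(b+.5),int(a+.5),1]) for Y in range(-33,34,3) for a,b in[proj(d,[*(o+X*ex+Y/1e3*ey),.024])]])
```

```text
top eyelet holder xy mm -66.2 -0.7 83.0
top -0.015 [239, 229, 222, 234, 180, 103, 59, 69, 74, 66, 62, 63, 57, 44, 56]
top 0.008 [239, 230, 230, 234, 212, 102, 57, 61, 71, 66, 64, 66, 62, 57, 52]
top 0.015 [239, 235, 235, 224, 153, 81, 55, 66, 66, 65, 59, 61, 51, 41, 68]
top x -0.07 [240, 239, 232, 118, 63, 62, 67, 68, 57, 88, 116, 156, 118, 74, 55, 61, 63, 62, 144, 211, 239, 241, 240]
top x -0.06 [239, 238, 226, 175, 77, 56, 62, 68, 68, 70, 104, 82, 79, 67, 64, 63, 59, 56, 80, 147, 239, 242, 241]
top x -0.05 [239, 238, 179, 107, 55, 41, 44, 56, 64, 58, 50, 41, 50, 46, 45, 37, 41, 59, 114, 190, 237, 242, 240]
side eyelet holder xy mm -64.5 1.4 58.0
side -0.015 [205, 221, 235, 236, 162, 67, 37, 41, 42, 43, 43, 37, 45, 35, 29]
side 0.008 [232, 226, 230, 234, 183, 83, 41, 41, 80, 99, 39, 38, 40, 34, 25]
side 0.015 [232, 229, 235, 237, 239, 199, 107, 35, 38, 31, 41, 46, 39, 40, 22]
side x -0.07 [18, 18, 14, 28, 30, 30, 37, 38, 38, 38, 41, 66, 56, 56, 41, 47, 51, 51, 99, 204, 204, 161, 140]
side x -0.06 [15, 23, 21, 42, 40, 40, 43, 37, 41, 41, 83, 95, 95, 69, 35, 41, 41, 48, 143, 143, 214, 170, 146]
side x -0.05 [9, 17, 23, 34, 34, 37, 35, 35, 35, 37, 22, 22, 25, 36, 30, 30, 23, 62, 205, 205, 238, 191, 163]
```

The tag's front eyelet reads at holder x about −65.5, y about 0 and height 24 mm, so it is home and square. Nothing else has been disturbed, so I'm handing in.

```bash
python3 -c "
from plant import ctrl
print(ctrl.sign_off())"
```

```text
the job is handed in; nothing more can be done
None
```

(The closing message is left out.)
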